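# Build the tiered candle display on the market stall

### The job

Build the sample candle display on the round black slate stand, one piece at a time from the bottom up: first the large dark-barked log slice, on it the smaller pale-barked slice, on that the hollow log candle holder with its bore upwards, and last the red candle upright in the holder's bore. Set each piece level and well centred on the one below, and let go. Leave the two little trees and the pencil pot standing where they are.

Things in the scene. Friction and masses are not known exactly. Their poses are not given: they have to be found in the camera images.
- slice_large: Loose thick round log slice, nearly black bark, mid-brown sawn face with growth rings: 68 mm diameter, 25 mm high, about 60 g. Origin: centre of its underside, z up. It lies flat on the table.
- slice_medium: Loose thick round log slice, whitish birch bark, pale cream sawn face with growth rings: 58 mm diameter, 25 mm high, about 45 g. Origin: centre of its underside, z up. It lies flat on the table.
- holder: Loose candle holder: an upright reddish-brown round log, 50 mm diameter, 50 mm high, with a round bore from above 38 mm in diameter and 20 mm deep (wall 6 mm; bore floor dark, 30 mm above the underside), about 60 g. Origin: centre of its underside, z up. It stands upright on the table.
- candle: Loose rigid red candle with a short black wick, 26 mm diameter, 60 mm high without the wick, about 30 g; once in the bore 40 mm of it stand out above the holder. Origin: centre of its underside, z up. It stands upright on the table.
- slate_stand: The place to build on: round blackish slate disc, 90 mm diameter, 12 mm high, fixed to the table. Origin: centre of its underside, so its top is 12 mm above the origin.
- cork_stand: Round tan cork disc, 90 mm diameter, 12 mm high, fixed to the table; it has no part in the job. Origin: centre of its underside.
- tree_a: Loose little dark-green fir tree ornament with a yellow tip on a round wooden foot of 48 mm diameter, 86 mm high; leave alone. Origin: centre of its underside, z up.
- tree_b: Loose little silver-grey fir tree ornament with a yellow tip on a round wooden foot of 48 mm diameter, 86 mm high; leave alone. Origin: centre of its underside, z up.
- pencil_pot: Loose brown log pot 56 mm in diameter and 60 mm high, with five coloured pencils standing in it, 109 mm high over all; leave alone. Origin: centre of its underside, z up.
Not all that is in view belongs to the job. Leave any blue, purple or turquoise look-alike of the slice_medium alone.

How it is judged:
On the way, in this order (a step that is already met when the one before it is completed fails the run):
1. the large dark-barked slice lies on the slate stand, let go (horizontal distance between slice_large and slate_stand below 0.012 m and z of slice_large in the frame of slate_stand between 0.008 and 0.016 m and angle between slice_large's own z axis and vertical below 0.12 rad and contact force between the fingers and slice_large below 0.05 N and linear speed of slice_large below 0.02 m/s and angular speed of slice_large below 0.3 rad/s), for 0.2 s.
2. the pale-barked slice lies on the large one, let go (all of step 1 and horizontal distance between slice_medium and slice_large below 0.012 m and z of slice_medium in the frame of slice_large between 0.021 and 0.029 m and angle between slice_medium's own z axis and vertical below 0.12 rad and contact force between the fingers and slice_medium below 0.05 N and linear speed of slice_medium below 0.02 m/s and angular speed of slice_medium below 0.3 rad/s), for 0.2 s.
3. the candle holder stands on the pale-barked slice, let go (all of step 2 and horizontal distance between holder and slice_medium below 0.01 m and z of holder in the frame of slice_medium between 0.021 and 0.029 m and angle between holder's own z axis and vertical below 0.12 rad and contact force between the fingers and holder below 0.05 N and linear speed of holder below 0.02 m/s and angular speed of holder below 0.3 rad/s), for 0.2 s.
4. the candle stands in the holder, let go (all of step 3 and horizontal distance between candle and holder below 0.01 m and z of candle in the frame of holder between 0.026 and 0.034 m and angle between candle's own z axis and vertical below 0.12 rad and contact force between the fingers and candle below 0.05 N and linear speed of candle below 0.02 m/s and angular speed of candle below 0.3 rad/s), for 0.2 s.
At the end, for the whole second after the job is handed in: Large slice on the slate stand and pale slice on it (centres within 12 mm each), holder on that (10 mm), candle on the holder's bore floor (10 mm); each within 4 mm of its seat height, upright within 0.12 rad, at rest and let go (all of step 4); the robot touches nothing.
It fails at once if the green tree moved more than 30 mm or tipped over (distance of tree_a from where it was at the start of the episode above 0.03 m or angle between tree_a's own z axis and vertical above 0.35 rad).
It fails at once if the silver tree moved more than 30 mm or tipped over (distance of tree_b from where it was at the start of the episode above 0.03 m or angle between tree_b's own z axis and vertical above 0.35 rad).
It fails at once if the pencil pot moved more than 30 mm or tipped over (distance of pencil_pot from where it was at the start of the episode above 0.03 m or angle between pencil_pot's own z axis and vertical above 0.35 rad).
It also fails if it takes over 115 s, if anything falls off the work surface, if the arm or the gripper's body presses on something with over 40 N, if the wrist force passes 120 N, or if a joint passes its speed limit or range.

### The arm

A 7-joint arm with a two-finger parallel gripper is mounted at the origin on the work surface. World frame = base frame: x ahead of the robot, y to its left, z up, the work surface at z = 0. Lengths are in m, angles in rad, forces in N, time in s.
With the tool pointing down it reaches from about 0.425 to 0.875 m from the base axis. Payload 4.7 kg.
Tool frame: the origin (TCP) lies midway between the tips of the shut fingers; the grasp point (between the pads) lies 19 mm behind it; z points along the fingers, y is the line along which they close (so a half turn about z gives the same grasp; the last joint's range is limited). The gripper opens to 87 mm and grips with 3 to 60 N. Pads are 19 mm wide; open, the fingers measure 117 mm over their backs; the gripper's body (75 mm by 190 mm) begins 51 mm behind the grasp point.
Start: joints at [1.221, 0.321, -0.07, 1.45, 0.023, 1.371, -0.057], TCP at [0.231, -0.607, 0.223] pointing down, gripper open.
Joint ranges: [-2.86, 2.86], [-0.3, 2.09], [-1.38, 1.24], [0.06, 2.45], [-1.56, 4.7], [0.09, 2.05], [-2.69, 2.69]. Speed limits (rad/s): [2.57, 2.57, 3.14, 3.14, 3.14, 3.14, 3.14].

### API

Orientations are given as a rotation vector (axis times angle).
In Python, from bench import ctrl gives the robot as it stands. The module is installed in compiled form; this text tells all that it offers.
- The arm moves only by the shell command python3 -m handwheel 'ROWS' [FORCE]. ROWS is JSON, a list of rows, each a list of 7 numbers: the finger opening in m, from 0 to 0.087, then the shift along the tool's x, y, z in m, then the turn, a rotation vector about the tool's x, y, z in degrees. A call has 1 to 12 rows; each row shifts and turns the commanded pose from where the row before left it, along the tool's axes as they then stand; what a row does not reach is not made up. A row lasts 1/8 s, in which the tool goes at most 62.5 mm and 10.7 degrees, less where a joint would pass 70% of its speed; a pose out of reach is approached as far as the arm can. A call is refused whole if a number of a shift passes 0.0625 or a number of a turn 10.7, either way. A call with a gripper value outside its range is refused whole. The fingers move at their own pace and stop on an object; FORCE is the grip in N (left out, the last holds). Time passes only in rows, so rows that do not move let the fingers close. It gives the time, the measured TCP pose, the force, the opening and the grip force at its end, in the units of the state.
- ctrl.get_state(): the state, without advancing time (a new reading comes with each control period).
- ctrl.get_image(name): name is "side" or "top" or "wrist"; returns (picture, depth): 384x512x3 uint8, blue, green, red; 384x512 float32, m along the optical axis (not along the pixel's ray), 0 where there is no reading.
- ctrl.camera_info(name): a dict with "intrinsics" (3x3 intrinsics, pixels), "R" (3x3) and "t" (3): a world point X has camera coordinates R X + t. Camera axes: x right, y down, z forward; pixel columns grow to the right and rows downward; lengths in m; the calibration is good to about 2 mm. A picture is of the moment at which its call begins: read the wrist's pose just before it. camera_info takes no time and is no camera call; for the wrist camera it gives the pose at the moment of the call.
- ctrl.close_job(): hands the job in; it is judged then, once.
The state is a dict: "time": time; "joint_positions": joint angles; "qd": joint speeds; "joint_torque": joint torques, N m; "position": TCP position; "tool_rot": TCP orientation; "ft_force": force on the tool from outside, world axes, zero at the start; "torque": the same for the moment, N m; "grip_width": opening from 0.0 (shut) to 1.0 (fully open); "grip_force": force on a finger pad.
Only numpy, scipy, OpenCV 4.12 (cv2) and the standard library are available. Lean on these libraries where they do the work, as an engineer would, in place of code of your own. Each camera call takes 0.05 s, during which the arm holds its last target. There are 200 camera calls.

## Working session

There is one attempt and no reset: what is moved stays moved. The work goes in short steps, Python scripts to look and compute and a shell command to move; the robot and the scene stay as the last step left them, time stands still between calls to the robot, and variables do not carry over. Pictures are saved under pics/ and viewed, at most 14 in all, crops included, and the job is handed in when it is done.

```bash
mkdir -p pics; cat > h.py <<'E'
import numpy as np,cv2
from bench import ctrl
from scipy.spatial.transform import Rotation as Ro
def grab(n,tag):
    s=ctrl.get_state(); ci=ctrl.camera_info(n); im,d=ctrl.get_image(n)
    cv2.imwrite(f'pics/{tag}.png',im); np.savez(f'{tag}.npz',im=im,d=d,K=ci['intrinsics'],R=ci['R'],t=ci['t'])
    return im,d,ci
def load(tag): return np.load(f'{tag}.npz')
def pts(z):
    d=z['d'];K=z['K'];v,u=np.mgrid[:d.shape[0],:d.shape[1]]
    c=np.stack([(u-K[0,2])/K[0,0]*d,(v-K[1,2])/K[1,1]*d,d],-1)
    return (c-z['t'])@z['R']
def st():
    s=ctrl.get_state(); print(round(s['time'],2),np.round(s['position'],4),np.round(s['tool_rot'],3),'\n',np.round(Ro.from_rotvec(s['tool_rot']).as_matrix(),3),s['grip_width'],s['grip_force'],np.round(s['ft_force'],2),np.round(s['joint_positions'],3))
E
python3 -c "
from h import *
st()
for n in ['side','top','wrist']:
    im,d,ci=grab(n,n+'0'); print(n,ci)
"
```

```text
0.0 [ 0.2311 -0.6069  0.2215] [-3.088e+00 -5.680e-01  1.000e-03] 
 [[ 0.935  0.356 -0.001]
 [ 0.356 -0.935  0.002]
 [-0.    -0.002 -1.   ]] 1.0001790570247673 0.0 [ 0.13 -0.17 -0.04] [ 1.221  0.322 -0.07   1.452  0.023  1.371 -0.057]
side {'intrinsics': array([[365.83271203,   0.        , 259.66888759],
       [  0.        , 365.83271203, 195.38427223],
       [  0.        ,   0.        ,   1.        ]]), 'R': array([[ 0.8505194 , -0.52588976,  0.00753065],
       [-0.36068004, -0.59362785, -0.71938577],
       [ 0.38278801,  0.6091354 , -0.69456994]]), 't': array([-0.46608278,  0.22009481,  0.67695825])}
top {'intrinsics': array([[384.83765636,   0.        , 250.63347686],
       [  0.        , 384.83765636, 192.07204427],
       [  0.        ,   0.        ,   1.        ]]), 'R': array([[-0.00446714, -0.99929339, -0.03731976],
       [-0.9941452 ,  0.00846706, -0.10772018],
       [ 0.10796006,  0.03662006, -0.99348055]]), 't': array([0.02251016, 0.57035583, 0.86721205])}
wrist {'intrinsics': array([[291.5989917 ,   0.        , 257.30490568],
       [  0.        , 291.5989917 , 189.73260614],
       [  0.        ,   0.        ,   1.        ]]), 'R': array([[ 0.35669569, -0.93421952, -0.00144227],
       [-0.89506271, -0.34218664,  0.28595636],
       [-0.26763954, -0.10070848, -0.95824156]]), 't': array([-0.64945399, -0.03521737,  0.39047098])}
```

View pics/top0.png

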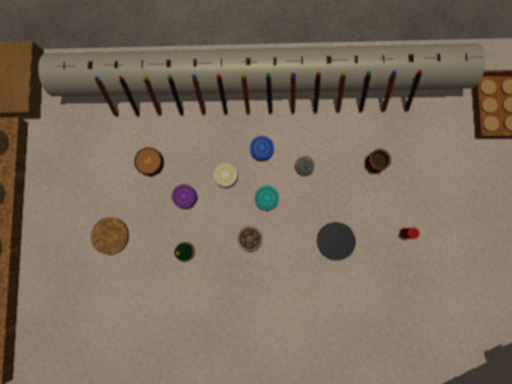

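View pics/side0.png

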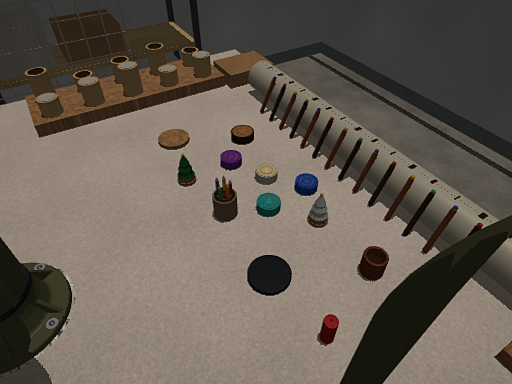

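The top view shows these candidates:
- Large slice: brown face and dark bark at (148,161). The cork disc at (110,236) is the look-alike.
- Pale slice: cream at (225,175). Its look-alikes are purple (184,197), blue (262,148) and turquoise (266,198).
- Holder: (378,160). The pot at (250,239) is the look-alike.
- Candle: red, at (410,233).
- Slate stand: (336,241).
- Trees: silver at (305,166), green at (184,252).

The side view agrees, with the large slice at (242,134), pale slice at (266,173), holder at (375,263), candle at (330,328) and slate stand at (270,274).

```bash
cat > m.py <<'E'
from h import *
names=dict(large=(148,161),medium=(225,175),holder=(378,160),candle=(411,233),slate=(336,241),cork=(110,236),green=(184,252),silver=(305,166),pot=(250,239),purple=(184,197),blue=(262,148),turq=(266,198))
T=load('top0');S=load('side0');PT=pts(T);PS=pts(S)
for n,(u,v) in names.items():
    out=[n]
    c=PT[v-2:v+3,u-2:u+3].reshape(-1,3).mean(0)[:2]
    for nm,P in(('top',PT),('side',PS)):
        Q=P.reshape(-1,3); Q=Q[(np.hypot(*(Q[:,:2]-c).T)<.06)&(Q[:,2]>.006)&(Q[:,2]<.13)]
        if len(Q)<5: out.append((nm,'none'));continue
        h=np.percentile(Q[:,2],95); A=Q[Q[:,2]>h-.006]
        (x,y),r=cv2.minEnclosingCircle(A[:,:2].astype(np.float32))
        out.append((nm,len(A),'h',round(h,4),'ctr',round(x,4),round(y,4),'r',round(r,4)))
    print(*out)
for n,P in(('t',PT),('s',PS)):
    Q=P.reshape(-1,3);Q=Q[(abs(Q[:,2])<.015)&(Q[:,0]>.45)&(Q[:,0]<.8)&(abs(Q[:,1])<.3)]; print(n,'table',np.median(Q[:,2]))
a=cv2.resize(T['im'][120:215,120:300],None,fx=4,fy=4,interpolation=2);cv2.imwrite('pics/crop1.png',a)
E
python3 m.py
```

```text
large ('top', 604, 'h', np.float64(0.0269), 'ctr', 0.6484, 0.2664, 'r', 0.0339) ('side', 264, 'h', np.float64(0.0262), 'ctr', 0.6493, 0.2633, 'r', 0.0355)
medium ('top', 448, 'h', np.float64(0.0269), 'ctr', 0.6138, 0.0806, 'r', 0.0288) ('side', 277, 'h', np.float64(0.0263), 'ctr', 0.615, 0.0791, 'r', 0.0305)
holder ('top', 176, 'h', np.float64(0.0502), 'ctr', 0.6411, -0.2767, 'r', 0.025) ('side', 237, 'h', np.float64(0.0502), 'ctr', 0.6429, -0.2785, 'r', 0.0256)
candle ('top', 112, 'h', np.float64(0.0609), 'ctr', 0.4733, -0.3399, 'r', 0.0129) ('side', 196, 'h', np.float64(0.0609), 'ctr', 0.475, -0.3424, 'r', 0.0136)
slate ('top', 1149, 'h', np.float64(0.014), 'ctr', 0.4557, -0.1794, 'r', 0.0449) ('side', 1366, 'h', np.float64(0.013), 'ctr', 0.4574, -0.1819, 'r', 0.046)
cork ('top', 1094, 'h', np.float64(0.0136), 'ctr', 0.4696, 0.3593, 'r', 0.0453) ('side', 461, 'h', np.float64(0.0127), 'ctr', 0.4708, 0.3566, 'r', 0.0458)
green ('top', 32, 'h', np.float64(0.0753), 'ctr', 0.4322, 0.1777, 'r', 0.0073) ('side', 35, 'h', np.float64(0.0728), 'ctr', 0.4323, 0.1729, 'r', 0.0077)
silver ('top', 29, 'h', np.float64(0.0752), 'ctr', 0.635, -0.1091, 'r', 0.0072) ('side', 43, 'h', np.float64(0.0735), 'ctr', 0.6347, -0.1129, 'r', 0.0078)
pot ('top', 44, 'h', np.float64(0.0979), 'ctr', 0.4636, 0.0211, 'r', 0.018) ('side', 78, 'h', np.float64(0.0956), 'ctr', 0.4638, 0.018, 'r', 0.019)
purple ('top', 450, 'h', np.float64(0.0271), 'ctr', 0.563, 0.1792, 'r', 0.029) ('side', 244, 'h', np.float64(0.026), 'ctr', 0.5644, 0.1771, 'r', 0.0303)
blue ('top', 440, 'h', np.float64(0.0271), 'ctr', 0.6777, -0.0065, 'r', 0.0289) ('side', 296, 'h', np.float64(0.0266), 'ctr', 0.68, -0.0087, 'r', 0.0302)
turq ('top', 465, 'h', np.float64(0.027), 'ctr', 0.5573, -0.0173, 'r', 0.0287) ('side', 354, 'h', np.float64(0.0264), 'ctr', 0.5588, -0.0198, 'r', 0.0302)
t table -0.0008903759336359835
s table -0.00045806657458166537
```

View pics/crop1.png

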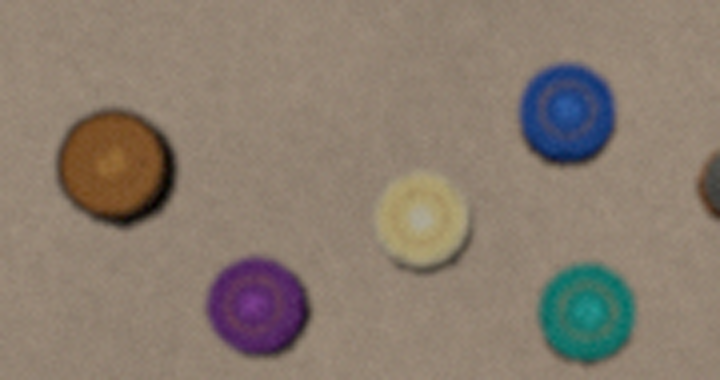

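The crop confirms the choice: the large slice at crop (113,165) has a brown face and black bark, and the medium slice at (422,218) is cream. The purple (257,306), blue (568,112) and turquoise (587,312) slices are decoys. I'll turn the tool to yaw 0 so its axes line up with the world, then go to the large slice.

```bash
python3 -m handwheel '[[0.087,0,0,0,0,0,10.4],[0.087,0,0,0,0,0,10.4],[0.087,0.023,-0.048,0,0,0,0],[0.087,0.023,-0.048,0,0,0,0],[0.087,0.023,-0.048,0,0,0,0],[0.087,0.023,-0.048,0,0,0,0],[0.087,0.023,-0.048,0,0,0,0],[0.087,0.023,-0.048,0,0,0,0],[0.087,0.023,-0.048,0,0,0,0],[0.087,0.023,-0.048,0,0,0,0],[0.087,0.023,-0.048,0,0,0,0],[0.087,0.023,-0.048,0,0,0,0]]' 30
python3 -m handwheel '[[0.087,0.023,-0.048,0,0,0,0],[0.087,0.023,-0.048,0,0,0,0],[0.087,0.023,-0.048,0,0,0,0],[0.087,0.023,-0.048,0,0,0,0],[0.087,0.023,-0.048,0,0,0,0],[0.087,0.023,-0.048,0,0,0,0],[0.087,0.023,-0.048,0,0,0,0],[0.087,0,0,0,0,0,0],[0.087,0,0,0,0,0,0]]'
python3 -c "
from h import *
st()
grab('wrist','w1')"
```

```text
time: 1.65
position: [0.4612, -0.1257, 0.2225]
tool_rot: [3.141, 0.001, 0.0]
ft_force: [1.2, -0.0, 0.1]
grip_width: 0.999
grip_force: 0.0
time: 2.78
position: [0.6214, 0.2083, 0.2218]
tool_rot: [3.141, 0.002, -0.002]
ft_force: [0.1, -0.2, 0.1]
grip_width: 1.002
grip_force: 0.0
2.77 [0.6214 0.2083 0.2218] [ 3.141e+00  2.000e-03 -2.000e-03] 
 [[ 1.     0.001 -0.001]
 [ 0.001 -1.    -0.001]
 [-0.001  0.001 -1.   ]] 1.00211606306555 0.0 [ 0.1  -0.15  0.1 ] [ 0.168  0.42  -0.717  1.416  0.275  1.409 -2.121]
```

View pics/w1.png

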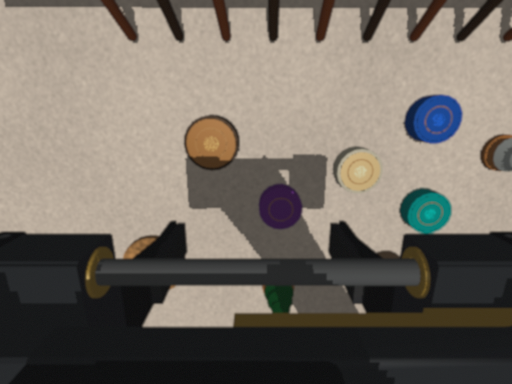

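The wrist view shows the large slice at (212,142), the pale slice at (358,170) and purple at (281,206). I'll measure them again from here.

```bash
cat >> h.py <<'E'
def meas(tag,c,hmin,hmax,R=.05):
    Q=pts(load(tag)).reshape(-1,3);Q=Q[(np.hypot(*(Q[:,:2]-c).T)<R)&(Q[:,2]>hmin)&(Q[:,2]<hmax)]
    h=np.percentile(Q[:,2],90);A=Q[Q[:,2]>h-.006];(x,y),r=cv2.minEnclosingCircle(A[:,:2].astype(np.float32))
    print(tag,len(A),'h',round(h,4),'ctr',round(x,4),round(y,4),'mean',np.round(A.mean(0),4),'r',round(r,4))
E
python3 -c "
from h import *
meas('w1',(.649,.265),.01,.05);meas('w1',(.614,.080),.01,.05)"
```

```text
w1 2386 h 0.026 ctr 0.6522 0.2646 mean [0.6532 0.2644 0.0249] r 0.0339
w1 1620 h 0.0259 ctr 0.6176 0.0786 mean [0.6185 0.0792 0.0249] r 0.0292
```

```bash
python3 -m handwheel '[[0.087,0.015,-0.028,0,0,0,0],[0.087,0.015,-0.028,0,0,0,0],[0.087,0,0,0.05,0,0,0],[0.087,0,0,0.05,0,0,0],[0.087,0,0,0.05,0,0,0],[0.087,0,0,0.03,0,0,0],[0.087,0,0,0.02,0,0,0],[0.087,0,0,0.017,0,0,0],[0.087,0,0,0,0,0,0],[0.087,0,0,0,0,0,0]]'
```

```text
time: 4.08
position: [0.6525, 0.2652, 0.0069]
tool_rot: [-3.141, -0.001, -0.003]
ft_force: [0.2, 0.2, -0.5]
grip_width: 0.998
grip_force: 0.0
```

```bash
python3 -m handwheel '[[0.05,0,0,0.002,0,0,0],[0.05,0,0,0,0,0,0],[0.05,0,0,0,0,0,0],[0.05,0,0,0,0,0,0],[0.05,0,0,0,0,0,0],[0.05,0,0,0,0,0,0]]' 20
python3 -m handwheel '[[0.05,0,0,-0.02,0,0,0],[0.05,0,0,-0.04,0,0,0],[0.05,0,0,-0.05,0,0,0],[0.05,0,0,-0.05,0,0,0],[0.05,0,0,0,0,0,0]]'
```

```text
time: 4.82
position: [0.6518, 0.2649, 0.0038]
tool_rot: [-3.142, -0.001, -0.001]
ft_force: [-0.4, -0.4, 2.8]
grip_width: 0.774
grip_force: 20.0
time: 5.45
position: [0.6541, 0.2669, 0.1705]
tool_rot: [-3.137, -0.001, -0.015]
ft_force: [0.2, 0.3, -0.3]
grip_width: 0.775
grip_force: 20.0
```

```bash
python3 -m handwheel '[[0.05,-0.0195,0.0446,0,0,0,0],[0.05,-0.0195,0.0446,0,0,0,0],[0.05,-0.0195,0.0446,0,0,0,0],[0.05,-0.0195,0.0446,0,0,0,0],[0.05,-0.0195,0.0446,0,0,0,0],[0.05,-0.0195,0.0446,0,0,0,0],[0.05,-0.0195,0.0446,0,0,0,0],[0.05,0,0,0,0,0,0],[0.05,0,0,0,0,0,0]]'
python3 -c "
from h import *
grab('wrist','w2');st();meas('w2',(.457,-.181),.006,.025,.06);meas('w2',(.642,-.278),.03,.07)"
```

```text
time: 6.58
position: [0.5152, -0.0468, 0.1635]
tool_rot: [-3.141, -0.001, -0.0]
ft_force: [0.5, -0.2, -0.8]
grip_width: 0.776
grip_force: 20.0
6.62 [ 0.5155 -0.0461  0.1635] [-3.141 -0.004 -0.   ] 
 [[ 1.     0.002  0.   ]
 [ 0.002 -1.     0.001]
 [ 0.    -0.001 -1.   ]] 0.7770469113800612 20.000108778476715 [0.33 0.5  0.83] [ 0.661  0.122 -0.661  1.835  0.079  1.211 -1.593]
w2 3616 h 0.0124 ctr 0.4594 -0.1814 mean [ 0.4671 -0.1783  0.0115] r 0.0452
w2 581 h 0.0495 ctr 0.6418 -0.2695 mean [ 0.6403 -0.2594  0.0479] r 0.0227
```

View pics/w2.png

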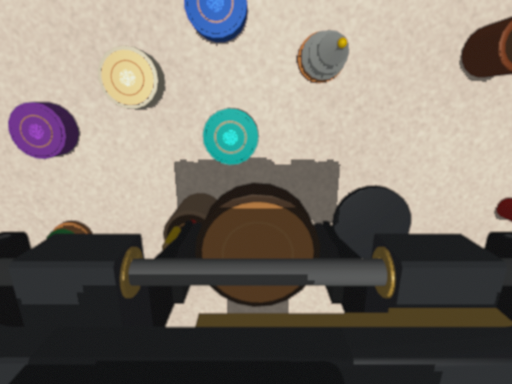

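The slice sits level in the grip at about (258,245). The slate is visible at (372,222), and its wrist-view centre agrees with the other cameras. Next I place the slice.

```bash
python3 -m handwheel '[[0.05,-0.019,0.045,0,0,0,0],[0.05,-0.019,0.045,0,0,0,0],[0.05,-0.019,0.045,0,0,0,0],[0.05,0,0,0,0,0,0],[0.05,0,0,0.045,0,0,0],[0.05,0,0,0.045,0,0,0],[0.05,0,0,0.03,0,0,0],[0.05,0,0,0.015,0,0,0],[0.05,0,0,0,0,0,0],[0.05,0,0,0,0,0,0]]'
```

```text
time: 7.88
position: [0.4598, -0.1824, 0.0298]
tool_rot: [3.141, 0.003, 0.003]
ft_force: [0.3, 0.2, 0.4]
grip_width: 0.776
grip_force: 20.0
```

```bash
python3 -m handwheel '[[0.05,-0.001,-0.001,0.009,0,0,0],[0.05,0,0,0.003,0,0,0],[0.05,0,0,0.001,0,0,0],[0.05,0,0,0,0,0,0],[0.05,0,0,0,0,0,0]]'
```

```text
time: 8.5
position: [0.4575, -0.1816, 0.0157]
tool_rot: [3.141, 0.001, 0.0]
ft_force: [-1.6, -0.5, 1.8]
grip_width: 0.78
grip_force: 20.0
```

```bash
python3 -m handwheel '[[0.087,0,0,0,0,0,0],[0.087,0,0,0,0,0,0],[0.087,0,0,0,0,0,0],[0.087,0,0,-0.02,0,0,0],[0.087,0,0,-0.05,0,0,0],[0.087,0,0,-0.05,0,0,0],[0.087,0,0,-0.045,0,0,0],[0.087,0.0155,-0.0435,0,0,0,0],[0.087,0.0155,-0.0435,0,0,0,0],[0.087,0.0155,-0.0435,0,0,0,0],[0.087,0,0,0,0,0,0],[0.087,0,0,0,0,0,0]]'
python3 -c "
from h import *
st();grab('wrist','w3');grab('top','t3')
for w in('w3','t3'):
  meas(w,(.457,-.181),.025,.06,.05);meas(w,(.615,.079),.01,.05)"
```

```text
time: 10.0
position: [0.5036, -0.0516, 0.1803]
tool_rot: [3.141, 0.001, -0.001]
ft_force: [1.0, -1.1, 0.0]
grip_width: 0.999
grip_force: 0.0
10.0 [ 0.5036 -0.0516  0.1803] [ 3.141e+00  1.000e-03 -1.000e-03] 
 [[ 1.     0.001 -0.   ]
 [ 0.001 -1.    -0.001]
 [-0.     0.001 -1.   ]] 0.9986447548667606 0.0 [ 0.97 -1.11  0.  ] [ 0.7    0.08  -0.676  1.838  0.054  1.241 -1.561]
w3 2523 h 0.0379 ctr 0.4584 -0.1825 mean [ 0.4613 -0.1825  0.0369] r 0.0344
w3 2798 h 0.0258 ctr 0.617 0.0782 mean [0.6174 0.0775 0.0248] r 0.0291Traceback (most recent call last):
  File "<string>", line 5, in <module>
    meas(w,(.457,-.181),.025,.06,.05);meas(w,(.615,.079),.01,.05)
    ~~~~^^^^^^^^^^^^^^^^^^^^^^^^^^^^^
  File "h.py", line 17, in meas
    h=np.percentile(Q[:,2],90);A=Q[Q[:,2]>h-.006];(x,y),r=cv2.minEnclosingCircle(A[:,:2].astype(np.float32))
    return _quantile_unchecked(
        a, q, axis, out, overwrite_input, method, keepdims, weights)
    return _ureduce(a,
                    func=_quantile_ureduce_func,
    ...<5 lines>...
                    overwrite_input=overwrite_input,
                    method=method)
    r = func(a, **kwargs)
    result = _quantile(arr,
                       quantiles=q,
    ...<2 lines>...
                       out=out,
                       weights=wgt)
    slices_having_nans = np.isnan(arr[-1, ...])
                                  ~~~^^^^^^^^^
IndexError: index -1 is out of bounds for axis 0 with size 0
```

View pics/w3.png

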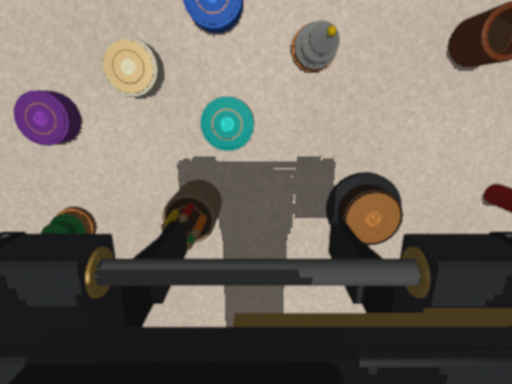

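The large slice lies at (373,217), on the slate, level and centred within 2 mm. Now the pale slice, which is at (131,67) in this view.

```bash
python3 -m handwheel '[[0.087,0.028,-0.0325,0,0,0,0],[0.087,0.028,-0.0325,0,0,0,0],[0.087,0.028,-0.0325,0,0,0,0],[0.087,0.028,-0.0325,0,0,0,0],[0.087,0,0,0,0,0,0],[0.087,0,0,0.05,0,0,0],[0.087,0,0,0.05,0,0,0],[0.087,0,0,0.04,0,0,0],[0.087,0,0,0.02,0,0,0],[0.087,0,0,0,0,0,0],[0.087,0,0,0,0,0,0]]'
```

```text
time: 11.48
position: [0.6171, 0.0789, 0.0224]
tool_rot: [-3.142, -0.0, -0.005]
ft_force: [0.6, -0.3, 0.4]
grip_width: 1.005
grip_force: 0.0
```

```bash
python3 -m handwheel '[[0.087,0,0,0.012,0,0,0],[0.087,0,0,0.0055,0,0,0],[0.087,0,0,0,0,0,0],[0.045,0,0,0,0,0,0],[0.045,0,0,0,0,0,0],[0.045,0,0,0,0,0,0],[0.045,0,0,0,0,0,0],[0.045,0,0,0,0,0,0],[0.045,0,0,0,0,0,0]]' 20
```

```text
time: 12.6
position: [0.6158, 0.0791, 0.0031]
tool_rot: [3.141, 0.001, 0.0]
ft_force: [-0.5, 0.5, 1.2]
grip_width: 0.663
grip_force: 20.0
```

```bash
python3 -m handwheel '[[0.045,0,0,-0.02,0,0,0],[0.045,0,0,-0.05,0,0,0],[0.045,0,0,-0.05,0,0,0],[0.045,0,0,-0.04,0,0,0],[0.045,-0.0263,0.0436,0,0,0,0],[0.045,-0.0263,0.0436,0,0,0,0],[0.045,-0.0263,0.0436,0,0,0,0],[0.045,-0.0263,0.0436,0,0,0,0],[0.045,-0.0263,0.0436,0,0,0,0],[0.045,-0.0263,0.0436,0,0,0,0],[0.045,0,0,0,0,0,0],[0.045,0,0,0,0,0,0]]'
python3 -m handwheel '[[0.045,0,0,0.04,0,0,0],[0.045,0,0,0.04,0,0,0],[0.045,0,0,0.025,0,0,0],[0.045,0,0,0,0,0,0],[0.045,0,0,0,0,0,0]]'
```

```text
time: 14.1
position: [0.4588, -0.1819, 0.164]
tool_rot: [3.141, 0.002, 0.002]
ft_force: [0.7, -0.6, -0.1]
grip_width: 0.663
grip_force: 20.0
time: 14.72
position: [0.4596, -0.1819, 0.0593]
tool_rot: [3.141, 0.004, 0.003]
ft_force: [0.7, -0.8, -0.3]
grip_width: 0.664
grip_force: 20.0
```

```bash
python3 -m handwheel '[[0.045,-0.001,0.0005,0.013,0,0,0],[0.045,0,0,0.004,0,0,0],[0.045,0,0,0.0015,0,0,0],[0.045,0,0,0,0,0,0],[0.045,0,0,0,0,0,0]]'
```

```text
time: 15.35
position: [0.4569, -0.1832, 0.04]
tool_rot: [3.141, 0.001, -0.001]
ft_force: [-3.1, 0.7, 5.2]
grip_width: 0.66
grip_force: 20.0
```

```bash
python3 -m handwheel '[[0.087,0,0,0,0,0,0],[0.087,0,0,0,0,0,0],[0.087,0,0,0,0,0,0],[0.087,0,0,-0.02,0,0,0],[0.087,0,0,-0.05,0,0,0],[0.087,0,0,-0.05,0,0,0],[0.087,0,0,-0.045,0,0,0],[0.087,0.016,0.042,0,0,0,0],[0.087,0.016,0.042,0,0,0,0],[0.087,0.016,0.042,0,0,0,0],[0.087,0,0,0,0,0,0],[0.087,0,0,0,0,0,0]]'
python3 -c "
from h import *
st();grab('wrist','w4')
meas('w4',(.457,-.181),.05,.08,.05);meas('w4',(.642,-.277),.03,.07,.045);meas('w4',(.475,-.341),.03,.07,.045)"
```

```text
time: 16.85
position: [0.5052, -0.3082, 0.204]
tool_rot: [-3.14, -0.002, 0.001]
ft_force: [0.5, 1.1, -0.6]
grip_width: 0.998
grip_force: 0.0
16.85 [ 0.5052 -0.3082  0.204 ] [-3.14e+00 -2.00e-03  1.00e-03] 
 [[ 1.     0.001 -0.001]
 [ 0.001 -1.     0.001]
 [-0.001 -0.001 -1.   ]] 0.9983007873160991 0.0 [ 0.46  1.14 -0.56] [ 0.975  0.252 -0.555  1.611  0.135  1.319 -1.169]
w4 1834 h 0.0628 ctr 0.4585 -0.1837 mean [ 0.4611 -0.1833  0.0618] r 0.0294
w4 985 h 0.0499 ctr 0.6441 -0.2793 mean [ 0.6449 -0.2793  0.0489] r 0.025
w4 413 h 0.0602 ctr 0.4763 -0.342 mean [ 0.4773 -0.3422  0.0594] r 0.0132
```

View pics/w4.png

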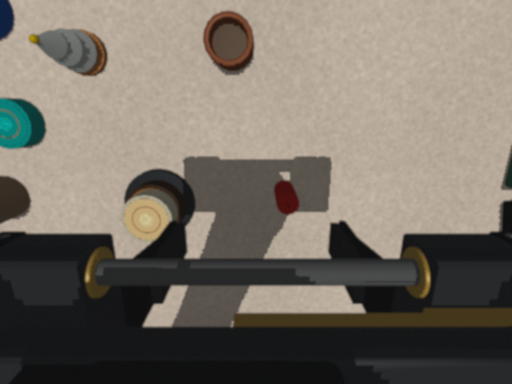

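The pale slice at (149,217) sits centred on the large one, and the holder is at (229,41). Now to grasp the holder.

```bash
python3 -m handwheel '[[0.087,0.046,-0.0097,0,0,0,0],[0.087,0.046,-0.0097,0,0,0,0],[0.087,0.046,-0.0097,0,0,0,0],[0.087,0,0,0,0,0,0],[0.087,0,0,0.04,0,0,0],[0.087,0,0,0.05,0,0,0],[0.087,0,0,0.05,0,0,0],[0.087,0,0,0.025,0,0,0],[0.087,0,0,0,0,0,0],[0.087,0,0,0,0,0,0]]'
```

```text
time: 18.15
position: [0.6439, -0.2801, 0.0417]
tool_rot: [3.14, 0.001, 0.004]
ft_force: [-0.1, -0.3, 0.6]
grip_width: 1.001
grip_force: 0.0
```

```bash
python3 -m handwheel '[[0.087,0,0,0.02,0,0,0],[0.087,0,0,0.007,0,0,0],[0.087,0,0,0,0,0,0],[0.037,0,0,0,0,0,0],[0.037,0,0,0,0,0,0],[0.037,0,0,0,0,0,0],[0.037,0,0,0,0,0,0],[0.037,0,0,0,0,0,0],[0.037,0,0,0,0,0,0],[0.037,0,0,0,0,0,0]]' 20
```

```text
time: 19.4
position: [0.6432, -0.2799, 0.0126]
tool_rot: [3.142, 0.001, 0.0]
ft_force: [-0.8, -0.1, 1.0]
grip_width: 0.571
grip_force: 19.9
```

```bash
python3 -m handwheel '[[0.037,0,0,-0.02,0,0,0],[0.037,0,0,-0.05,0,0,0],[0.037,0,0,-0.05,0,0,0],[0.037,0,0,-0.04,0,0,0],[0.037,-0.0463,-0.0241,0,0,0,0],[0.037,-0.0463,-0.0241,0,0,0,0],[0.037,-0.0463,-0.0241,0,0,0,0],[0.037,-0.0463,-0.0241,0,0,0,0],[0.037,0,0,0,0,0,0],[0.037,0,0,0.04,0,0,0],[0.037,0,0,0.025,0,0,0],[0.037,0,0,0,0,0,0]]'
python3 -m handwheel '[[0.037,0,0,0,0,0,0],[0.037,0,0,0,0,0,0]]'
```

```text
time: 20.9
position: [0.4576, -0.1833, 0.1069]
tool_rot: [-3.14, -0.002, 0.003]
ft_force: [-0.8, 0.1, -0.8]
grip_width: 0.566
grip_force: 19.9
time: 21.15
position: [0.4592, -0.1841, 0.1091]
tool_rot: [3.14, 0.001, 0.004]
ft_force: [-0.1, 0.6, -0.1]
grip_width: 0.569
grip_force: 19.9
```

```bash
python3 -m handwheel '[[0.037,0,0,0.02,0,0,0],[0.037,0,0,0.008,0,0,0],[0.037,0,0,0.003,0,0,0],[0.037,0,0,0,0,0,0],[0.037,0,0,0,0,0,0]]'
```

```text
time: 21.78
position: [0.4584, -0.1838, 0.0771]
tool_rot: [3.141, 0.001, 0.001]
ft_force: [-0.8, 0.3, -0.8]
grip_width: 0.569
grip_force: 19.9
```

```bash
python3 -m handwheel '[[0.037,0,0,0.0015,0,0,0],[0.037,0,0,0.001,0,0,0],[0.037,0,0,0,0,0,0],[0.037,0,0,0,0,0,0]]'
```

```text
time: 22.28
position: [0.4581, -0.1837, 0.0746]
tool_rot: [3.141, 0.001, 0.0]
ft_force: [-1.7, 1.8, 5.1]
grip_width: 0.572
grip_force: 20.0
```

```bash
python3 -m handwheel '[[0.087,0,0,0,0,0,0],[0.087,0,0,0,0,0,0],[0.087,0,0,0,0,0,0],[0.087,0,0,-0.02,0,0,0],[0.087,0,0,-0.05,0,0,0],[0.087,0,0,-0.05,0,0,0],[0.087,0,0,-0.045,0,0,0],[0.087,0.006,0.052,0,0,0,0],[0.087,0.006,0.053,0,0,0,0],[0.087,0.006,0.053,0,0,0,0],[0.087,0,0,0,0,0,0],[0.087,0,0,0,0,0,0]]'
python3 -c "
from h import *
st();grab('wrist','w5')
meas('w5',(.458,-.183),.1,.13,.05);meas('w5',(.475,-.341),.03,.07,.045)"
```

```text
time: 23.78
position: [0.4762, -0.3408, 0.2385]
tool_rot: [-3.14, -0.002, 0.0]
ft_force: [0.7, 0.5, -0.7]
grip_width: 0.999
grip_force: 0.0
23.77 [ 0.4762 -0.3408  0.2385] [-3.14e+00 -2.00e-03  0.00e+00] 
 [[ 1.     0.001 -0.   ]
 [ 0.001 -1.     0.002]
 [-0.    -0.002 -1.   ]] 0.9991114736171121 0.0 [ 0.65  0.51 -0.69] [ 1.043  0.217 -0.542  1.577  0.112  1.38  -1.079]
w5 889 h 0.1119 ctr 0.4592 -0.1846 mean [ 0.46   -0.1851  0.1105] r 0.0251
w5 361 h 0.0603 ctr 0.4766 -0.3424 mean [ 0.477  -0.3424  0.0593] r 0.0129
```

View pics/w5.png

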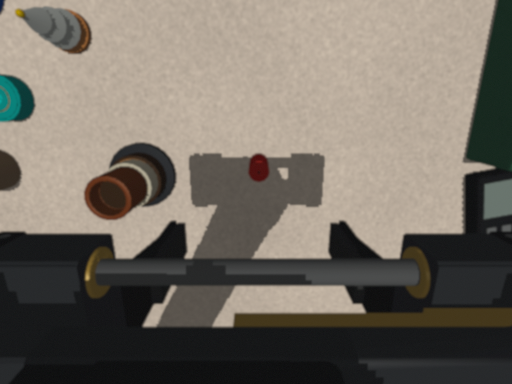

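The holder at (112,195) stands level on the stack with its bore up, and the candle at (259,167) stands straight below the tool.

```bash
python3 -m handwheel '[[0.06,0,0.0015,0.05,0,0,0],[0.06,0,0,0.05,0,0,0],[0.06,0,0,0.05,0,0,0],[0.06,0,0,0.035,0,0,0],[0.06,0,0,0,0,0,0],[0.06,0,0,0,0,0,0]]'
```

```text
time: 24.58
position: [0.4775, -0.3429, 0.056]
tool_rot: [3.14, 0.003, 0.003]
ft_force: [-0.3, 0.3, 0.8]
grip_width: 0.689
grip_force: 0.0
```

```bash
python3 -m handwheel '[[0.06,0,0,0.018,0,0,0],[0.06,0,0,0.008,0,0,0],[0.06,0,0,0,0,0,0],[0.015,0,0,0,0,0,0],[0.015,0,0,0,0,0,0],[0.015,0,0,0,0,0,0],[0.015,0,0,0,0,0,0],[0.015,0,0,0,0,0,0],[0.015,0,0,0,0,0,0],[0.015,0,0,0,0,0,0]]' 12
```

```text
time: 25.82
position: [0.4761, -0.3431, 0.0281]
tool_rot: [3.141, 0.001, 0.0]
ft_force: [-0.4, 0.7, 1.0]
grip_width: 0.295
grip_force: 12.0
```

```bash
python3 -m handwheel '[[0.015,0,0,-0.02,0,0,0],[0.015,0,0,-0.05,0,0,0],[0.015,0,0,-0.05,0,0,0],[0.015,0,0,-0.05,0,0,0],[0.015,0,0,-0.035,0,0,0],[0.015,0,0,0,0,0,0],[0.015,-0.0057,-0.0528,0,0,0,0],[0.015,-0.0057,-0.0528,0,0,0,0],[0.015,-0.0057,-0.0528,0,0,0,0],[0.015,0,0,0,0,0,0],[0.015,0,0,0,0,0,0],[0.015,0,0,0,0,0,0]]'
python3 -m handwheel '[[0.015,0,0,0.03,0,0,0],[0.015,0,0,0.025,0,0,0],[0.015,0,0,0,0,0,0],[0.015,0,0,0,0,0,0]]'
```

```text
time: 27.32
position: [0.4585, -0.186, 0.2328]
tool_rot: [-3.141, 0.002, 0.001]
ft_force: [-0.3, 0.1, 0.5]
grip_width: 0.295
grip_force: 12.0
time: 27.82
position: [0.4594, -0.1854, 0.1788]
tool_rot: [3.142, -0.0, 0.002]
ft_force: [-0.3, 0.5, 0.5]
grip_width: 0.291
grip_force: 12.0
```

```bash
python3 -c "
from h import *
im,d,c=grab('side','s6');cv2.imwrite('pics/s6c.png',cv2.resize(im[180:330,180:380],None,fx=4,fy=4,interpolation=2))"
```

```text
(no output)
```

View pics/s6c.png

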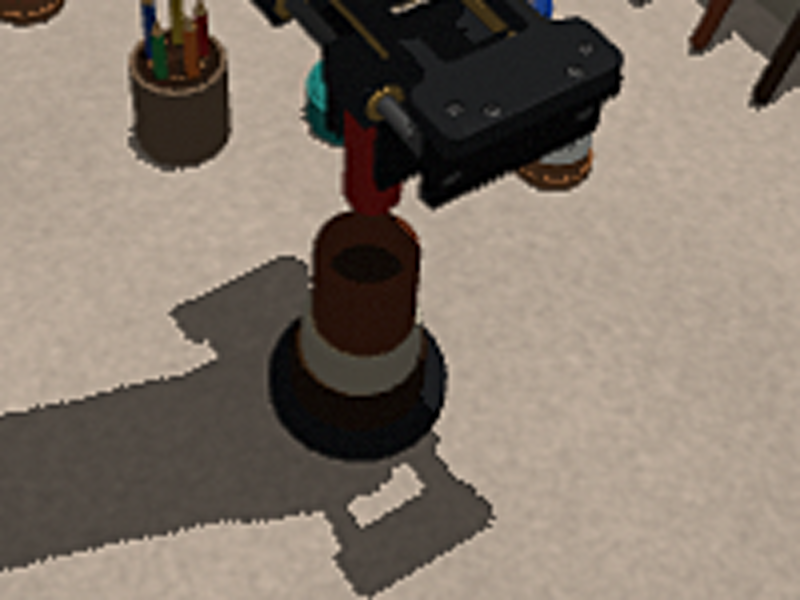

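In the side crop the candle bottom at (372,205) hangs over the bore at (367,262), within about 2 mm. I'll nudge it by 1 mm in x and y and lower it.

```bash
python3 -m handwheel '[[0.015,-0.001,-0.001,0.02,0,0,0],[0.015,0,0,0.015,0,0,0],[0.015,0,0,0.01,0,0,0],[0.015,0,0,0.008,0,0,0],[0.015,0,0,0,0,0,0],[0.015,0,0,0,0,0,0]]'
```

```text
time: 28.62
position: [0.4582, -0.1838, 0.1254]
tool_rot: [3.141, 0.001, 0.001]
ft_force: [0.4, -0.3, 0.8]
grip_width: 0.297
grip_force: 12.0
```

```bash
python3 -m handwheel '[[0.015,0,0,0.003,0,0,0],[0.015,0,0,0.0015,0,0,0],[0.015,0,0,0.0005,0,0,0],[0.015,0,0,0,0,0,0],[0.015,0,0,0,0,0,0]]'
```

```text
time: 29.25
position: [0.4579, -0.1837, 0.1201]
tool_rot: [3.141, 0.001, 0.0]
ft_force: [-0.6, -0.4, 1.1]
grip_width: 0.292
grip_force: 12.0
```

Seated at the expected height. I'll let go, retreat upwards and check.

```bash
python3 -m handwheel '[[0.06,0,0,0,0,0,0],[0.06,0,0,0,0,0,0],[0.06,0,0,0,0,0,0],[0.06,0,0,-0.02,0,0,0],[0.06,0,0,-0.04,0,0,0],[0.06,0,0,-0.05,0,0,0],[0.06,0,0,-0.04,0,0,0],[0.06,0.006,0.052,0,0,0,0],[0.06,0.006,0.053,0,0,0,0],[0.06,0.006,0.053,0,0,0,0],[0.06,0,0,0,0,0,0],[0.06,0,0,0,0,0,0]]'
python3 -c "
from h import *
st();grab('wrist','w7');im,d,c=grab('side','s7');cv2.imwrite('pics/s7c.png',cv2.resize(im[150:330,140:400],None,fx=3,fy=3,interpolation=2))
meas('w7',(.458,-.183),.14,.17,.05);meas('w7',(.458,-.183),.1,.116,.05);meas('s7',(.458,-.183),.14,.17,.05);meas('s7',(.458,-.183),.1,.116,.05)"
```

```text
time: 30.75
position: [0.4761, -0.341, 0.2696]
tool_rot: [-3.14, -0.002, 0.0]
ft_force: [0.1, 0.4, -0.5]
grip_width: 0.689
grip_force: 0.0
30.75 [ 0.4761 -0.341   0.2696] [-3.14e+00 -2.00e-03  0.00e+00] 
 [[ 1.     0.001 -0.   ]
 [ 0.001 -1.     0.002]
 [-0.    -0.002 -1.   ]] 0.6885995033437032 0.0 [ 0.15  0.39 -0.52] [ 1.049  0.205 -0.55   1.529  0.106  1.439 -1.075]
w7 531 h 0.1523 ctr 0.4579 -0.1844 mean [ 0.4588 -0.1851  0.1512] r 0.0133
w7 634 h 0.1122 ctr 0.4595 -0.1848 mean [ 0.4637 -0.1906  0.1107] r 0.0249
s7 154 h 0.1522 ctr 0.4569 -0.1835 mean [ 0.4556 -0.1851  0.1509] r 0.014
s7 240 h 0.1124 ctr 0.4576 -0.1842 mean [ 0.4526 -0.191   0.1107] r 0.0253
```

View pics/s7c.png

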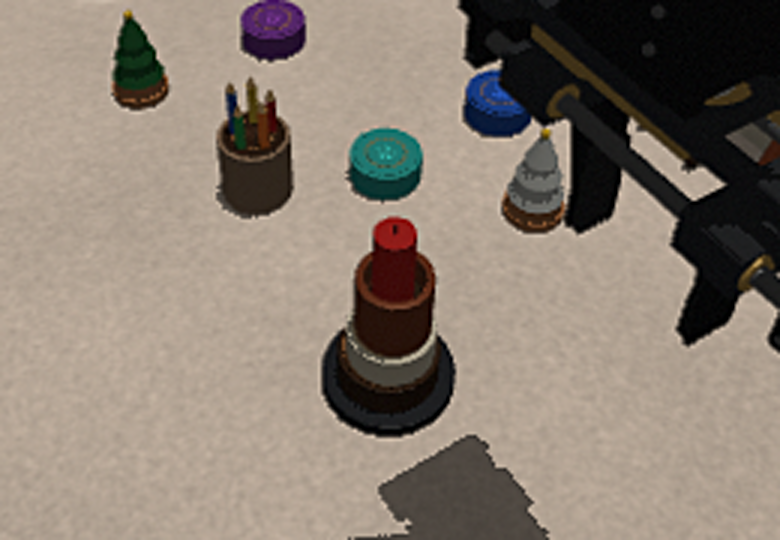

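The picture shows the stack complete: the candle stands upright in the bore at (395,258), with its top at z 0.152 m. The trees and pot are still standing where they were, and the robot is clear of everything.

```bash
python3 -c "
from bench import ctrl
print(ctrl.close_job())"
```

```text
the job is handed in; nothing more can be done
None
```

The candle display is built on the slate stand and handed in: every piece measured within about 3 mm of centre on the one below, the trees and pot were left standing, and it took about 31 s; no verdict came back.

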